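Drive a stuck hinge pin out with a drift punch

ROBOT

A 6-joint arm with a two-finger parallel gripper is mounted at the origin on a cart in front of the work surface, level with it; the furniture and walls round the work are solid. World frame = base frame: x ahead of the robot, y to its left, z up, the work surface at z = 0. Lengths are in m, angles in rad, forces in N, time in s.
With the tool pointing down it reaches from about 0.425 to 0.95 m from the base axis. Payload 14.7 kg.
Tool frame: the origin (TCP) lies midway between the tips of the shut fingers; the grasp point (between the pads) lies 19 mm behind it; y points along the fingers, z is the direction in which the jaws open and shut, and the axes are right-handed (so a half turn about y gives the same grasp; the last joint's range is limited). The gripper opens to 85 mm and grips with 20 to 120 N. Pads are 22 mm wide; open, the fingers measure 114 mm over their backs; the gripper's body (76 mm by 85 mm) begins 54 mm behind the grasp point. The pads swing forward as they close: fully open they stand 13 mm farther back than shut.
Start: joints at [-1.314, 0.48, 1.596, -0, 1.065, -0.047], TCP at [0.194, -0.62, 0.231] pointing down, gripper open.
Joint ranges: [-2.75, 2.75], [-0.82, 2.05], [0.23, 2.67], [-1.56, 4.7], [0.09, 2.69], [-2.92, 2.92]. Speed limits (rad/s): [1.89, 1.89, 2.39, 3.01, 3.01, 3.01].

INTERFACE

Orientations are given as a rotation vector (axis times angle).
In Python, from rig import env gives the robot as it stands. The module is installed in compiled form; this text tells all that it offers.
- The arm moves only by the tool jog_arm, never from a script. Its argument "moves" is a list of rows, each a list of 7 numbers: the closure in counts, from 0 (fully open) to 255 (shut), then the shift along the tool's x, y, z in mm, then the turn, a rotation vector about the tool's x, y, z in degrees. A call has 1 to 10 rows; each row is the pose to reach, as a shift and turn from the pose commanded when the call began, along the tool's axes at that moment; what a row does not reach only later rows make up. A row lasts 1/12 s, in which the tool goes at most 41.7 mm and 7.16 degrees, less where a joint would pass 70% of its speed; a pose out of reach is approached as far as the arm can. A call with a gripper value outside its range is refused whole. The fingers move at their own pace and stop on an object; "squeeze" is the grip in N (left out, the last holds). Time passes only in rows, so rows that repeat a pose let the fingers close. It gives the time, the measured TCP pose, the force and the opening at its end, in the units of the state.
- env.state(): the state, without advancing time (a new reading comes with each control period).
- env.grab_frame(name): name is "side" or "top"; returns the picture (420x560x3 uint8, blue, green, red); there is no depth.
- env.get_calibration(name): a dict with "intrinsics" (3x3 intrinsics, pixels), "distortion" ([k1, k2, p1, p2, k3] as OpenCV has them; the pictures are not rectified), "R" (3x3) and "t" (3): a world point X has camera coordinates R X + t. Camera axes: x right, y down, z forward; pixel columns grow to the right and rows downward; lengths in m; the calibration is good to about 2 mm. A picture is of the moment at which its call begins. get_calibration takes no time and is no camera call.
- env.job_done(): hands the job in, once; it reports no verdict.
Trained networks look in the newest picture that a camera, given by its name, has taken for a name from the list of things; names that differ only in an ending like _2 or _b are one class to them, and where a whole thing is asked for, a point or a joint stands for the part that bears it (a point fixed in the world has none). Each returns a list of dicts, best first, with "conf" (0 to 1); they miss things now and then, are a little off and sometimes report something else, mostly with a low value. They report only what shows in the picture. A call takes as long as a camera call. They do not tell look-alikes from the thing itself.
- env.search_frame(camera, label): "xy" ([column, row] in pixels, amid what is visible of it).
- env.tip_of(camera, label): "xy" ([column, row] in pixels: a listed point, or the origin of a listed thing).
The state is a dict: "t": time; "joints": joint angles; "joint_vel": joint speeds; "joint_efforts": joint torques, N m; "tcp_pos": TCP position; "orientation": TCP orientation; "wrist_force": force on the tool from outside, world axes, zero at the start; "torque": the same for the moment, N m; "opening": finger opening in m.
Only numpy, scipy, OpenCV 4.12 (cv2) and the standard library are available. Lean on these libraries where they do the work, as an engineer would, in place of code of your own. Each camera call takes 0.05 s, during which the arm holds its last target.

TASK

The headed pin is stuck in the hinge clamped upright over the catch tray: take the drift punch from its stand, feel its tip into the bore from above, the side away from the pin's head, and never bear down hard on the hinge itself. Push the pin down and right out so that it drops into the tray, and leave it lying there. Then stand the punch back in its stand, upright and fully down, and leave the other things on the bench where they are.

Things in the scene. Friction and masses are not known exactly. Their poses are not given: they have to be found in the camera images.
- fixture: Fixed clamp: aluminium catch tray 84 (x) x 104 (y) mm with a floor 6 mm thick and a rim 20 mm high; two dark steel posts, 80 mm high, at y = -42 and +42 mm hold the two leaves (3 mm thick, along y) of an opened steel hinge upright over the tray. Origin under the tray's centre, z up.
- clamp_mid (a point): Point midway between the posts, level with the hinge's top face, 92 mm above the bench; axes of the fixture. NOT the bore: the hinge was clamped by hand and its bore lies anywhere up to 8 mm to either side of this point along the fixture's y, with no offset in x. Its place is not measured; find it by feel or by eye.
- hinge (a joint): Springy give of the hinge in the clamp (m, down positive, 20 N/mm). Its barrel is 22 mm across and stands from z = 58 to 92 mm: flat top face, bore 8.4 mm wide with plain edge for 8 mm, then 9.8 mm to the open underside. The punch must not bear on the hinge, bore walls included, with over 25 N. The leaves' top edges are 2 mm below the face.
- plunger (a joint): One of two brass spring plungers at the barrel's front and back that bind the pin. Near 0 with the pin in place, springs in by about 0.8 mm (+) when the bore is empty. The steel pin, loose once out: shank 8 mm wide, 24 mm long, top end 10 mm below the face, head 11 x 3 mm against the underside. About 7 to 15 N moves it; pushed 26 mm down it drops into the tray.
- punch_grip (a point): Drift punch, 70 g, standing in its stand at the start. The point is the middle of its handle, a ribbed dark square bar 14 x 14 mm, 60 mm long (30 mm above and below the point). Own x and y are normal to the handle's faces, z points from tip to handle; the tip is 72 mm below the point.
- punch_tip (a point): Flat end of the punch's round shank, 6 mm across and 42 mm long, below the handle. Same axes as the grip.
- stand_hole (a point): Fixed grey stand, 56 x 56 x 46 mm: centre of the mouth of its one hole, 10 mm wide, straight through, in its top, 46 mm above the bench. With the punch fully down the handle's lower end rests on the stand's top, the tip 42 mm below the mouth. z up.
- loupe: Black eye loupe, 38 mm across, 28 mm high, a bystander; origin under its centre.
- jar: White jar with black cap, 38 mm across, 40 mm high, a bystander; origin under its centre.
- tape: Roll of amber tape lying flat, 89 mm across, 12 mm high, a bystander; origin under its centre.
- calculator: Desk calculator, 118 x 72 x 14 mm, a bystander; origin under its centre.
Not all that is in view belongs to the job. Of the things that look like the part that bears stand_hole, take the one that is nearest to the robot's base at the start.

How it is judged:
By the outcome, as a careful person would: the job done as asked, in the order asked, and still so for the second after the job is handed in, with the robot touching nothing.
It also fails if it takes over 72 s, if anything falls off the work surface, if the arm or the gripper's body presses on something with over 40 N, if the wrist force passes 120 N, or if a joint passes its speed limit or range.

## Working session

There is one attempt and no reset: what is moved stays moved. The work goes in short steps, Python scripts to look and compute and a tool call to move; the robot and the scene stay as the last step left them, time stands still between calls to the robot, and variables do not carry over. Pictures are saved under pics/ and viewed, and the job is handed in when it is done.

Besides the shell and the picture viewer there is one more tool, called after "Call:" in YAML: its name, and indented under it one key for each argument. jog_arm: Moves the arm, as the interface text tells. Its arguments: {"type":"object","properties":{"moves":{"type":"array","items":{"type":"array","items":{"type":"number"}}},"squeeze":{"type":"number"}},"required":["moves"]}

```bash
mkdir -p pics; cat > h.py <<'E'
import numpy as np, cv2
from rig import env
from scipy.spatial.transform import Rotation as R
def ray(cam,uv):
    c=env.get_calibration(cam);K=np.array(c["intrinsics"]);d=np.array(c["distortion"]);Rm=np.array(c["R"]);t=np.array(c["t"]).ravel()
    p=cv2.undistortPoints(np.array([[uv]],float),K,d)[0,0]
    return -Rm.T@t, Rm.T@np.array([p[0],p[1],1.])
def atz(cam,uv,z):
    o,d=ray(cam,uv); return o+d*(z-o[2])/d[2]
def tri(uv1,uv2):
    o1,d1=ray("side",uv1);o2,d2=ray("top",uv2)
    A=np.stack([d1,-d2],1);s=np.linalg.lstsq(A,o2-o1,rcond=None)[0]
    a=o1+d1*s[0];b=o2+d2*s[1];return (a+b)/2,np.linalg.norm(a-b)
def proj(cam,X):
    c=env.get_calibration(cam);r,_=cv2.Rodrigues(np.array(c["R"]))
    return cv2.projectPoints(np.array(X,float).reshape(-1,1,3),r,np.array(c["t"],float),np.array(c["intrinsics"]),np.array(c["distortion"]))[0][:,0]
def st():
    s=env.state();Rm=R.from_rotvec(s["orientation"]).as_matrix()
    print("t",round(s["t"],2),"tcp",np.round(s["tcp_pos"],4),"F",np.round(s["wrist_force"],1),"T",np.round(s["torque"],2),"op",round(s["opening"],4));print("R",np.round(Rm,4).tolist());return s,Rm
E
python3 - <<'E'
from h import *
for c in("side","top"):
    im=env.grab_frame(c);cv2.imwrite(f"pics/{c}0.png",im)
    o,_=ray(c,(280,210));print(c,o.round(3), np.array(env.get_calibration(c)["R"]).round(2).tolist())
    for l in("punch_grip","punch_tip","stand_hole","clamp_mid","fixture"):
        try: r=env.tip_of(c,l);print(c,l,[(np.round(x["xy"],1).tolist(),round(x["conf"],2)) for x in r[:4]])
        except Exception as e: print(l,e)
st()
E
```

```text
side [0.322 1.122 1.092] [[-0.99, -0.15, -0.01], [-0.08, 0.62, -0.78], [0.13, -0.77, -0.62]]
side punch_grip [([282.4, 209.8], 0.58)]
side punch_tip []
side stand_hole [([329.1, 152.0], 0.95), ([283.9, 218.2], 0.75), ([315.8, 360.5], 0.4)]
side clamp_mid [([270.4, 266.7], 0.7)]
side fixture [([270.2, 286.1], 0.55)]
top [ 0.408 -0.091  1.616] [[-0.02, -1.0, -0.0], [-1.0, 0.02, -0.08], [0.08, -0.0, -1.0]]
top punch_grip [([288.5, 211.4], 0.47)]
top punch_tip [([359.1, 242.0], 0.61)]
top stand_hole [([402.7, 235.6], 0.66), ([287.2, 211.5], 0.57)]
top clamp_mid [([211.9, 214.4], 0.68)]
top fixture [([214.6, 215.4], 0.8)]
t 0.6 tcp [ 0.1945 -0.6202  0.2313] F [ 1.8 -0.1  0.9] T [ 0.03 -0.05  0.04] op 0.0856
R [[-0.9542, 0.0, 0.2991], [-0.2991, 0.0, -0.9542], [-0.0, -1.0, -0.0]]
```

View pics/side0.png

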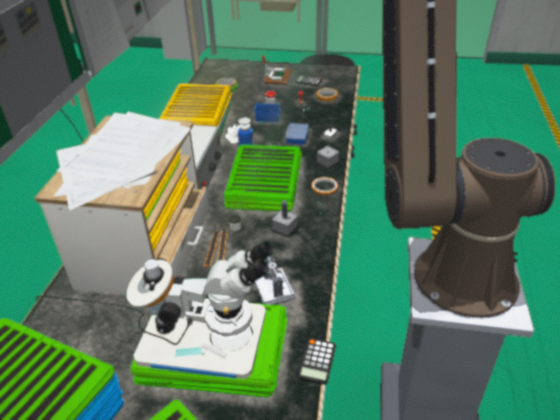

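View pics/top0.png

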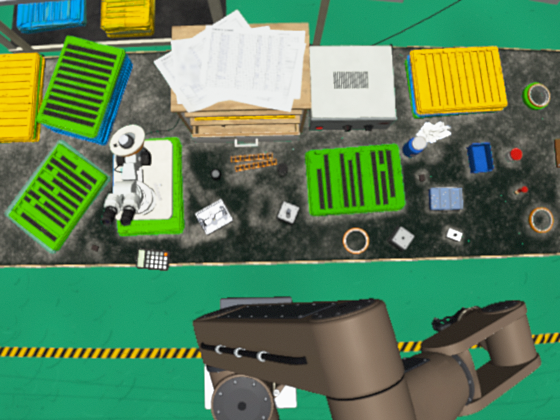

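```bash
python3 - <<'E'
from h import *
for n,a,b,z in(("grip",(282.4,209.8),(288.5,211.4),.076),("hole",(283.9,218.2),(287.2,211.5),.046),("hole2",(329.1,152.0),(402.7,235.6),.046),("clamp",(270.4,266.7),(211.9,214.4),.092)):
    p,e=tri(a,b);print(n,p.round(4),round(e,4),atz("side",a,z).round(4),atz("top",b,z).round(4),np.hypot(p[0],p[1]))
t=cv2.imread("pics/top0.png");s=cv2.imread("pics/side0.png")
a=cv2.resize(t[180:250,180:310],None,fx=6,fy=6,interpolation=cv2.INTER_CUBIC)
b=cv2.resize(s[190:310,230:310],None,fx=5,fy=5,interpolation=cv2.INTER_CUBIC)
cv2.imwrite("pics/a.png",a);cv2.imwrite("pics/b.png",b)
E
```

```text
grip [ 0.5392 -0.1455  0.0738] 0.0061 [ 0.5418 -0.1428  0.076 ] [ 0.536  -0.1458  0.076 ] 0.5584766352009515
hole [ 0.538  -0.1425  0.0432] 0.0009 [ 0.537  -0.1391  0.046 ] [ 0.5382 -0.1423  0.046 ] 0.5565538568608331
hole2 [ 0.4392 -0.5433  0.0444] 0.0137 [ 0.4322 -0.541   0.046 ] [ 0.446  -0.5424  0.046 ] 0.6986160238025635
clamp [0.532  0.1141 0.0823] 0.003 [0.5315 0.1238 0.092 ] [0.5297 0.1126 0.092 ] 0.5440789329047401
```

View pics/a.png

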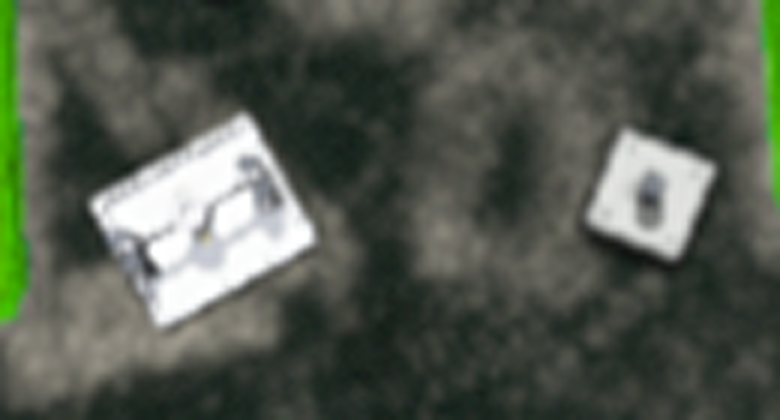

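View pics/b.png

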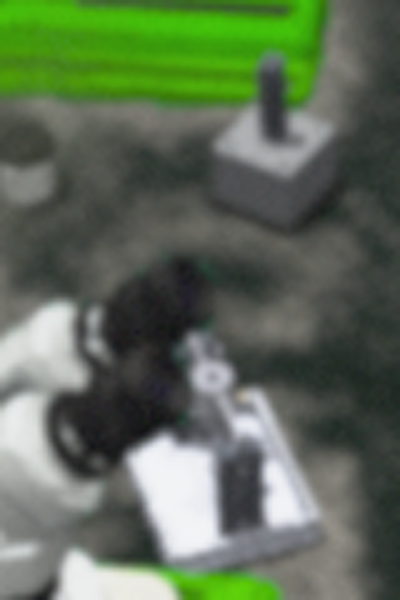

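```bash
python3 - <<'E'
from h import *
t=np.mean([env.grab_frame("top").astype(float) for _ in range(6)],0);s=np.mean([env.grab_frame("side").astype(float) for _ in range(6)],0)
np.save("t.npy",t);np.save("s.npy",s)
def z(im,x,y,w,h,f): return cv2.resize(np.clip(im[y:y+h,x:x+w],0,255).astype(np.uint8),None,fx=f,fy=f,interpolation=cv2.INTER_CUBIC)
cv2.imwrite("pics/c.png",np.hstack([z(t,272,195,32,32,12),z(s,268,198,32,32,12)]))
cv2.imwrite("pics/d.png",np.hstack([z(t,192,193,44,44,9),z(s,254,246,44,44,9)]))
for n,a,b in(("eyeA",(265,248),(128,215)),("eyeB",(250,265),(128,215)),("armhead",(155,270),(127,137))):
    print(n,tri(a,b))
E
```

```text
eyeA (array([0.5066176 , 0.31870264, 0.34067868]), np.float64(0.012451273513566735))
eyeB (array([0.52367474, 0.33360659, 0.30140475]), np.float64(0.015327509682297532))
armhead (array([0.750184  , 0.34619228, 0.27090554]), np.float64(0.01459173546350663))
```

View pics/c.png

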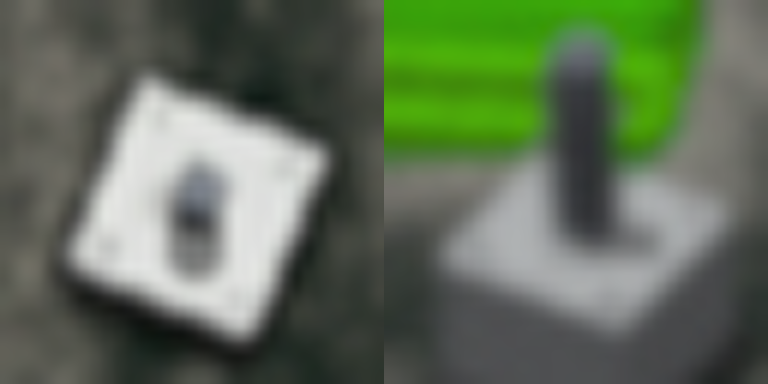

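View pics/d.png

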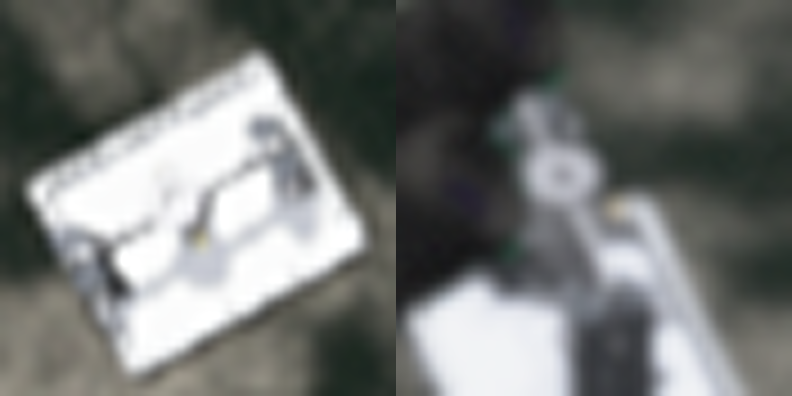

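```bash
python3 - <<'E'
from h import *
q=lambda p,x0,y0,f,sh=0:((p[0]-sh+.5)/f-.5+x0,(p[1]+.5)/f-.5+y0)
print("stand top cam");T=np.array([atz("top",q(p,272,195,12),.046) for p in((150,75),(328,150),(250,340),(68,262))]);print(T.round(4),T.mean(0).round(4))
print([np.linalg.norm(T[i]-T[i-1]).round(4) for i in range(4)],[np.degrees(np.arctan2(*(T[i]-T[i-1])[1::-1])).round(1) for i in range(4)])
print("side");S=np.array([atz("side",q(p,268,198,12,384),.046) for p in((440,250),(618,335),(728,205))]);print(S.round(4),((S[0]+S[2])/2).round(4),[np.degrees(np.arctan2(*(S[i+1]-S[i])[1::-1])).round(1) for i in range(2)])
h=tri(q((582,40),268,198,12,384),q((203,178),272,195,12));print("handle top",h)
print("hdl top side@.106",atz("side",q((582,45),268,198,12,384),.106),"top",atz("top",q((203,178),272,195,12),.106))
T=np.array([atz("top",q(p,192,193,9),.020) for p in((28,187),(262,52),(366,245),(135,378))]);print("tray",T.round(4),T.mean(0).round(4))
print([np.linalg.norm(T[i]-T[i-1]).round(4) for i in range(4)],[np.degrees(np.arctan2(*(T[i]-T[i-1])[1::-1])).round(1) for i in range(4)])
print("bore side",atz("side",q((563,175),254,246,9,396),.092))
print("brass: top",atz("top",q((203,240),192,193,9),.075),"side",atz("side",q((617,208),254,246,9,396),.075), tri(q((617,208),254,246,9,396),q((203,240),192,193,9)))
for p in((65,238),(262,128),(196,215)): print("hinge top pts",atz("top",q(p,192,193,9),.09))
E
```

```text
stand top cam
[[ 0.5757 -0.1323  0.046 ]
 [ 0.5529 -0.1832  0.046 ]
 [ 0.4984 -0.1593  0.046 ]
 [ 0.522  -0.1074  0.046 ]] [ 0.5372 -0.1455  0.046 ]
[np.float64(0.0591), np.float64(0.0558), np.float64(0.0594), np.float64(0.057)] [np.float64(-24.8), np.float64(-114.1), np.float64(156.4), np.float64(65.6)]
side
[[ 0.573  -0.1333  0.046 ]
 [ 0.522  -0.1057  0.046 ]
 [ 0.5014 -0.1619  0.046 ]] [ 0.5372 -0.1476  0.046 ] [np.float64(151.6), np.float64(-110.1)]
handle top (array([ 0.53816842, -0.14475573,  0.10978807]), np.float64(0.0034515970779904173))
hdl top side@.106 [ 0.53692836 -0.14756008  0.106     ] top [ 0.54022438 -0.14471864  0.106     ]
tray [[0.5405 0.1832 0.02  ]
 [0.5918 0.0906 0.02  ]
 [0.5151 0.0507 0.02  ]
 [0.4648 0.1417 0.02  ]] [0.528  0.1166 0.02  ]
[np.float64(0.0863), np.float64(0.1059), np.float64(0.0865), np.float64(0.104)] [np.float64(28.8), np.float64(-61.0), np.float64(-152.5), np.float64(118.9)]
bore side [0.52805853 0.11676661 0.092     ]
brass: top [0.5144753  0.10745548 0.075     ] side [0.51300161 0.11135257 0.075     ] (array([0.51419633, 0.10784953, 0.07146132]), np.float64(0.0010522918499450429))
hinge top pts [0.51520191 0.15740279 0.09      ]
hinge top pts [0.55504594 0.08295258 0.09      ]
hinge top pts [0.52286002 0.10806595 0.09      ]
```

```bash
python3 - <<'E'
from h import *
s=np.load("s.npy");t=np.load("t.npy")
np.set_printoptions(linewidth=200)
print("side red");print(s[199:220,274:296,2].round(0).astype(int))
print("side blue");print(s[199:220,274:296,0].round(0).astype(int))
print("top green");print(t[205:219,280:298,1].round(0).astype(int))
X=proj("side",[[.537,-.146,z] for z in(.046,.076,.106)]+[[.551,-.146,.076]]);print(X)
print(proj("top",[[.537,-.146,z] for z in(.046,.106)]+[[.537,-.160,.106]]))
E
```

```text
side red
[[ 57  58  56  57  56  57  55  56  58  64  65  65  62  60  57  56  55  50  51  58  80 112]
 [ 58  58  58  57  56  55  57  59  67  78  84  81  72  63  58  55  54  52  52  60  83 114]
 [ 67  65  65  63  64  62  63  69  80  94 100  96  84  70  64  58  56  54  56  64  86 115]
 [ 75  74  74  75  73  72  74  80  88  99 102  97  86  78  72  71  68  64  64  73  95 117]
 [ 75  75  75  76  76  76  78  83  85  89  90  86  78  78  78  78  76  72  68  80 104 119]
 [ 68  67  68  69  68  68  72  74  72  71  72  69  64  70  74  78  76  73  71  86 108 118]
 [ 66  66  68  68  66  66  67  68  63  60  57  56  58  64  71  72  74  73  78  94 115 120]
 [ 72  74  74  72  71  70  71  70  62  56  54  54  59  70  73  73  74  74  82 104 119 123]
 [ 76  78  78  76  75  77  76  74  64  54  52  52  62  75  77  76  75  73  85 108 120 123]
 [ 74  75  75  73  74  77  77  75  66  54  50  50  58  71  76  75  73  72  88 112 123 123]
 [ 67  66  67  66  68  71  80  78  65  53  49  48  50  60  66  68  68  80 101 120 125 124]
 [ 74  73  74  74  76  88 100  93  72  54  48  48  50  56  60  65  76  98 117 126 124 122]
[... 3308 characters left out ...]
 88  92 113 165 218 225 223 224 226 195 110]
 [220 225 223 222 215 188 118  70  66  94 161 219 225 223 225 220 178  91]
 [212 215 222 224 224 199 133  98  89 102 162 219 225 224 226 205 145  68]
 [201 202 220 224 224 202 144 120 117 122 168 219 225 225 219 181 103  44]
 [204 208 224 225 224 203 149 124 122 132 173 219 226 226 207 144  67  37]
 [186 206 221 225 226 214 177 142 136 155 194 223 226 226 196 110  44  43]
 [123 157 179 193 211 221 210 189 184 197 217 223 225 219 178  89  39  47]]
[[284.24177656 216.82152775]
 [284.09226244 209.29632513]
 [283.9392828  201.59743723]
 [279.62472704 208.91567896]]
[[288.26292047 211.82509662]
 [288.86541558 210.3318463 ]
 [293.06815018 210.24722893]]
```

Call:
jog_arm:
  moves:
    - [0,-469,0,-350,0,-72.6,0]
    - [0,-469,0,-350,0,-72.6,0]
    - [0,-469,0,-350,0,-72.6,0]
    - [0,-469,0,-350,0,-72.6,0]
    - [0,-469,0,-350,0,-72.6,0]
    - [0,-469,0,-350,0,-72.6,0]
    - [0,-469,0,-350,0,-72.6,0]
    - [0,-469,0,-350,0,-72.6,0]
    - [0,-469,0,-350,0,-72.6,0]
    - [0,-469,0,-350,0,-72.6,0]

```text
t: 2.03
tcp_pos: [0.4394, -0.2808, 0.2316]
orientation: [-1.204, 1.217, -1.218]
wrist_force: [1.2, -1.6, -0.8]
opening: 0.0856
```

```bash
cat > go.py <<'E'
import sys
from h import *
# usage: go.py x y z yawjaw(deg) -> shift/turn in tool frame
s,Rm=st()
x,y,z,a=map(float,sys.argv[1:5]);a=np.radians(a)
zt=np.array([np.cos(a),np.sin(a),0]);yt=np.array([0,0,-1.]);G=np.stack([np.cross(yt,zt),yt,zt],1)
print("shift mm",(Rm.T@(np.array([x,y,z])-s["tcp_pos"])*1000).round(2),"turn",np.degrees(R.from_matrix(Rm.T@G).as_rotvec()).round(2))
E
python3 go.py .537 -.146 .200 0
```

```text
t 2.03 tcp [ 0.4394 -0.2808  0.2316] F [ 1.2 -1.6 -0.8] T [ 0.02 -0.05  0.06] op 0.0856
R [[-0.011, 0.0005, 0.9999], [-0.9999, -0.0003, -0.011], [0.0003, -1.0, 0.0005]]
shift mm [-135.84   31.56   96.06] turn [-0.03 -0.63  0.02]
```

Call:
jog_arm:
  moves:
    - [0,-135.8,31,96,0,-0.6,0]
    - [0,-135.8,31,96,0,-0.6,0]
    - [0,-135.8,31,96,0,-0.6,0]
    - [0,-135.8,31,96,0,-0.6,0]
    - [0,-135.8,31,96,0,-0.6,0]
    - [0,-135.8,31,96,0,-0.6,0]

```text
t: 2.53
tcp_pos: [0.5377, -0.1463, 0.1997]
orientation: [-1.208, 1.212, -1.211]
wrist_force: [0.1, -0.2, 0.0]
opening: 0.0852
```

```bash
python3 go.py .537 -.146 .065 0; python3 - <<'E'
from h import *
a=env.grab_frame("top");b=env.grab_frame("side")
z=lambda im,x,y,w,h,f: cv2.resize(im[y:y+h,x:x+w],None,fx=f,fy=f,interpolation=cv2.INTER_CUBIC)
cv2.imwrite("pics/e.png",np.hstack([z(a,240,160,95,110,4),z(b,240,130,95,110,4)]))
E
```

```text
t 2.53 tcp [ 0.5377 -0.1463  0.1997] F [ 0.1 -0.2  0. ] T [-0.    0.02  0.03] op 0.0852
R [[-0.0028, -0.0006, 1.0], [-1.0, 0.0004, -0.0028], [-0.0004, -1.0, -0.0006]]
shift mm [ -0.21 134.75  -0.63] turn [ 0.04 -0.16 -0.02]
```

View pics/e.png

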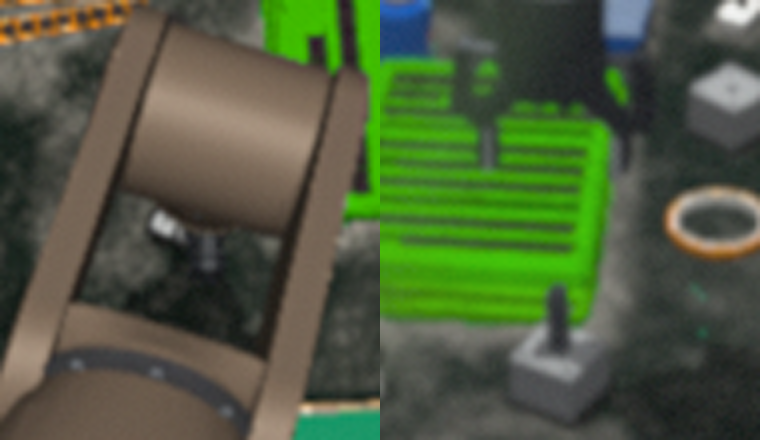

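Call:
jog_arm:
  moves:
    - [0,0,35,-0.6,0,0,0]
    - [0,0,70,-0.6,0,0,0]
    - [0,0,100,-0.6,0,0,0]
    - [0,0,120,-0.6,0,0,0]
    - [0,0,134,-0.6,0,0,0]
    - [0,0,134,-0.6,0,0,0]

```text
t: 3.13
tcp_pos: [0.534, -0.1494, 0.0641]
orientation: [-1.207, 1.219, -1.213]
wrist_force: [-0.8, -0.6, 0.4]
opening: 0.0856
```

```bash
python3 go.py .537 -.146 .065 0; python3 - <<'E'
from h import *
b=env.grab_frame("side")
z=lambda im,x,y,w,h,f: cv2.resize(im[y:y+h,x:x+w],None,fx=f,fy=f,interpolation=cv2.INTER_CUBIC)
cv2.imwrite("pics/f.png",z(b,240,150,90,90,6))
E
```

```text
t 3.13 tcp [ 0.534  -0.1494  0.0641] F [-0.8 -0.6  0.4] T [ 0.02 -0.02 -0.02] op 0.0856
R [[-0.0086, -0.0037, 1.0], [-1.0, 0.0012, -0.0086], [-0.0011, -1.0, -0.0038]]
shift mm [-3.41 -0.95  2.99] turn [ 0.21 -0.5  -0.07]
```

View pics/f.png

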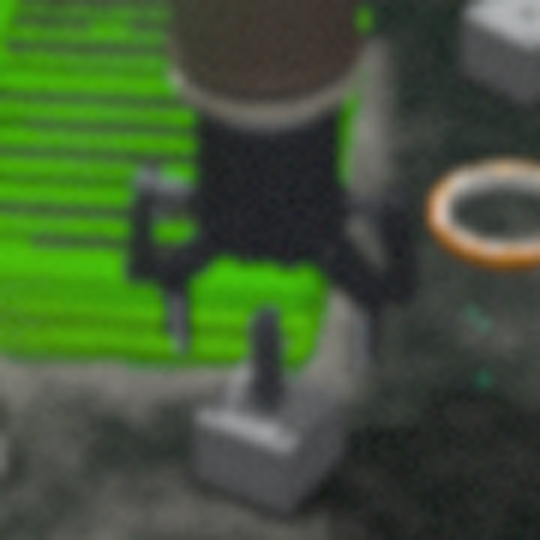

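Call:
jog_arm:
  moves:
    - [0,0,0,0,0,0,0]
    - [0,0,0,0,0,0,0]

```text
t: 3.35
tcp_pos: [0.5368, -0.1493, 0.0676]
orientation: [-1.205, 1.213, -1.216]
wrist_force: [-0.5, -1.1, -1.5]
opening: 0.0849
```

```bash
python3 go.py .537 -.146 .065 0
```

```text
t 3.35 tcp [ 0.5368 -0.1493  0.0676] F [-0.5 -1.1 -1.5] T [ 0.04  0.03 -0.01] op 0.0849
R [[-0.0074, 0.0018, 1.0], [-1.0, -0.0006, -0.0074], [0.0006, -1.0, 0.0018]]
shift mm [-3.27  2.64  0.14] turn [-0.1  -0.43  0.04]
```

Call:
jog_arm:
  moves:
    - [0,-3,2,0,0,0,0]
    - [0,-3,2,0,0,0,0]
    - [0,-3,2,0,0,0,0]

```text
t: 3.6
tcp_pos: [0.5365, -0.1453, 0.0648]
orientation: [-1.206, 1.213, -1.214]
wrist_force: [-0.1, 0.8, -1.4]
opening: 0.0851
```

```bash
python3 go.py .537 -.146 .065 0
```

```text
t 3.6 tcp [ 0.5365 -0.1453  0.0648] F [-0.1  0.8 -1.4] T [-0.    0.03  0.07] op 0.0851
R [[-0.0063, 0.0007, 1.0], [-1.0, -0.0002, -0.0063], [0.0002, -1.0, 0.0007]]
shift mm [ 0.72 -0.16  0.54] turn [-0.04 -0.36  0.01]
```

Call:
jog_arm:
  moves:
    - [255,0,0,0,0,0,0]
    - [255,0,0,0,0,0,0]
    - [255,0,0,0,0,0,0]
    - [255,0,0,0,0,0,0]
    - [255,0,0,0,0,0,0]
    - [255,0,0,0,0,0,0]
    - [255,0,0,0,0,0,0]
    - [255,0,0,0,0,0,0]
  squeeze: 25

```text
t: 4.27
tcp_pos: [0.5363, -0.1454, 0.0643]
orientation: [-1.206, 1.214, -1.214]
wrist_force: [-0.6, 0.4, 2.1]
opening: 0.0162
```

```bash
python3 go.py .537 -.146 .065 0
```

```text
t 4.27 tcp [ 0.5363 -0.1454  0.0643] F [-0.6  0.4  2.1] T [ 0.04  0.1  -0.02] op 0.0162
R [[-0.0065, -0.0, 1.0], [-1.0, 0.0, -0.0065], [-0.0, -1.0, -0.0]]
shift mm [ 0.62 -0.68  0.74] turn [ 0.   -0.37 -0.  ]
```

Call:
jog_arm:
  moves:
    - [255,0,0,0,0,0,0]
    - [255,0,0,0,0,0,0]
    - [255,0,0,0,0,0,0]
  squeeze: 50

```text
t: 4.52
tcp_pos: [0.5363, -0.1454, 0.0644]
orientation: [-1.206, 1.214, -1.214]
wrist_force: [-1.0, 0.2, 5.2]
opening: 0.016
```

```bash
python3 go.py .537 -.146 .065 0; python3 - <<'E'
from h import *
b=env.grab_frame("side");a=env.grab_frame("top")
z=lambda im,x,y,w,h,f: cv2.resize(im[y:y+h,x:x+w],None,fx=f,fy=f,interpolation=cv2.INTER_CUBIC)
cv2.imwrite("pics/g.png",np.hstack([z(b,260,180,50,50,8),z(a,264,187,50,50,8)]))
print([env.state()["opening"] for _ in range(2)])
E
```

```text
t 4.52 tcp [ 0.5363 -0.1454  0.0644] F [-1.   0.2  5.2] T [0.1  0.14 0.03] op 0.016
R [[-0.0066, 0.0001, 1.0], [-1.0, -0.0, -0.0066], [0.0, -1.0, 0.0001]]
shift mm [ 0.58 -0.62  0.69] turn [-0.01 -0.38  0.  ]
[0.015857165764820286, 0.015857165764820286]
```

View pics/g.png

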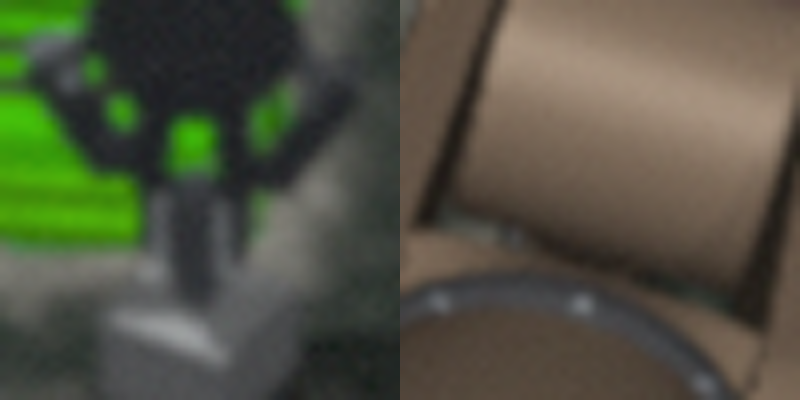

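Call:
jog_arm:
  moves:
    - [170,0,0,0,0,0,0]
    - [170,0,0,0,0,-4,0]
    - [170,0,0,0,0,-8,0]
    - [170,0,0,0,0,-8,0]
    - [255,0,0,0,0,-8,0]
    - [255,0,0,0,0,-8,0]
    - [255,0,0,0,0,-8,0]
    - [255,0,0,0,0,-8,0]
    - [255,0,0,0,0,-8,0]
  squeeze: 30

```text
t: 5.37
tcp_pos: [0.5362, -0.1454, 0.0643]
orientation: [-1.269, 1.111, -1.111]
wrist_force: [-1.4, -0.2, 0.2]
opening: 0.0176
```

```bash
python3 go.py .537 -.146 .065 0
```

```text
t 5.37 tcp [ 0.5362 -0.1454  0.0643] F [-1.4 -0.2  0.2] T [-0.04  0.07  0.  ] op 0.0176
R [[0.1321, -0.0001, 0.9912], [-0.9912, 0.0, 0.1321], [-0.0, -1.0, -0.0001]]
shift mm [ 0.72 -0.72  0.67] turn [ 0.    7.59 -0.  ]
```

Call:
jog_arm:
  moves:
    - [170,0,0,0,0,0,0]
    - [170,0,0,0,0,6,0]
    - [170,0,0,0,0,12,0]
    - [170,0,0,0,0,17,0]
    - [170,0,0,0,0,17,0]
    - [255,0,0,0,0,17,0]
    - [255,0,0,0,0,17,0]
    - [255,0,0,0,0,17,0]
    - [255,0,0,0,0,17,0]
    - [255,0,0,0,0,17,0]
  squeeze: 60

```text
t: 6.2
tcp_pos: [0.5363, -0.1454, 0.0644]
orientation: [-1.128, 1.328, -1.328]
wrist_force: [0.0, 0.0, 4.5]
opening: 0.014
```

```bash
python3 go.py .537 -.146 .065 0
```

```text
t 6.2 tcp [ 0.5363 -0.1454  0.0644] F [0.  0.  4.5] T [ 0.    0.12 -0.02] op 0.014
R [[-0.1618, 0.0002, 0.9868], [-0.9868, -0.0001, -0.1618], [0.0, -1.0, 0.0002]]
shift mm [ 0.46 -0.59  0.75] turn [-0.01 -9.31  0.  ]
```

Call:
jog_arm:
  moves:
    - [255,0,0,0,0,0,0]
    - [255,0,-15,0,0,0,0]
    - [255,0,-35,0,0,0,0]
    - [255,0,-60,0,0,0,0]
    - [255,0,-90,0,0,0,0]
    - [255,0,-120,0,0,0,0]
    - [255,0,-150,0,0,0,0]
    - [255,0,-150,0,0,0,0]
    - [255,0,-150,0,0,0,0]
  squeeze: 100

```text
t: 6.95
tcp_pos: [0.5372, -0.1456, 0.2157]
orientation: [-1.126, 1.326, -1.33]
wrist_force: [-0.4, 0.2, -1.3]
opening: 0.0129
```

```bash
python3 go.py .500 .060 .225 28.5; python3 - <<'E'
from h import *
b=env.grab_frame("side")
z=lambda im,x,y,w,h,f: cv2.resize(im[y:y+h,x:x+w],None,fx=f,fy=f,interpolation=cv2.INTER_CUBIC)
cv2.imwrite("pics/i.png",z(b,240,150,90,90,6))
E
```

```text
t 6.95 tcp [ 0.5372 -0.1456  0.2157] F [-0.4  0.2 -1.3] T [ 0.02 -0.07 -0.03] op 0.0129
R [[-0.1624, 0.0031, 0.9867], [-0.9867, -0.001, -0.1624], [0.0005, -1.0, 0.0032]]
shift mm [-196.88   -9.58  -70.02] turn [ -0.17 -37.84   0.09]
```

View pics/i.png

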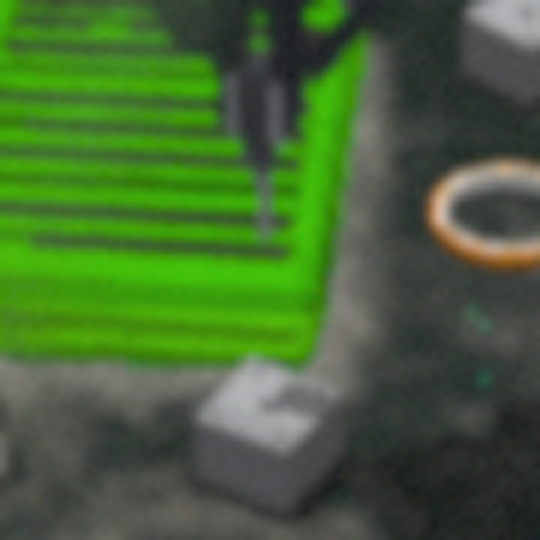

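Call:
jog_arm:
  moves:
    - [255,-257,-9,-51.7,0,-38,0]
    - [255,-257,-9,-51.7,0,-38,0]
    - [255,-257,-9,-51.7,0,-38,0]
    - [255,-257,-9,-51.7,0,-38,0]
    - [255,-257,-9,-51.7,0,-38,0]
    - [255,-257,-9,-51.7,0,-38,0]
    - [255,-257,-9,-51.7,0,-38,0]
    - [255,-257,-9,-51.7,0,-38,0]
    - [255,-257,-9,-51.7,0,-38,0]
    - [255,-257,-9,-51.7,0,-38,0]

```text
t: 7.83
tcp_pos: [0.5266, 0.1158, 0.2222]
orientation: [-1.406, 0.835, -0.833]
wrist_force: [-0.1, 0.3, -0.3]
opening: 0.0131
```

```bash
python3 go.py .528 .1166 .162 28.5; python3 - <<'E'
from h import *
print(proj("side",[.5372,-.1456,.2157-.0604]))
b=env.grab_frame("side");a=env.grab_frame("top")
z=lambda im,x,y,w,h,f: cv2.resize(im[y:y+h,x:x+w],None,fx=f,fy=f,interpolation=cv2.INTER_CUBIC)
cv2.imwrite("pics/j.png",np.hstack([z(b,240,210,65,90,6),z(a,180,170,65,90,6)]))
E
```

```text
t 7.83 tcp [0.5266 0.1158 0.2222] F [-0.1  0.3 -0.3] T [ 0.01 -0.02  0.04] op 0.0131
R [[0.4789, -0.0018, 0.8779], [-0.8779, -0.0006, 0.4789], [-0.0004, -1.0, -0.0019]]
shift mm [3.000e-02 6.024e+01 1.710e+00] turn [ 0.11  0.11 -0.02]
[[283.5933304  188.62324047]]
```

View pics/j.png

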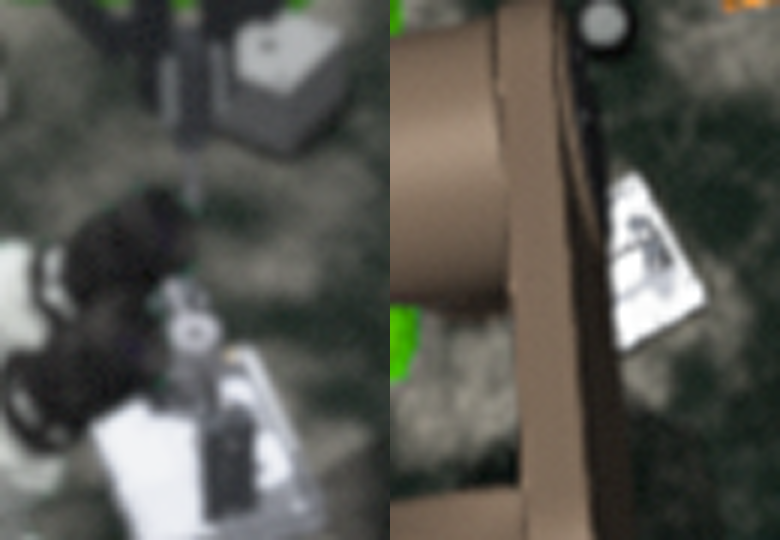

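Call:
jog_arm:
  moves:
    - [255,0,15,1.7,0,0,0]
    - [255,0,35,1.7,0,0,0]
    - [255,0,50,1.7,0,0,0]
    - [255,0,59,1.7,0,0,0]
    - [255,0,61,1.7,0,0,0]
    - [255,0,61,1.7,0,0,0]
    - [255,0,61,1.7,0,0,0]
    - [255,0,61,1.7,0,0,0]

```text
t: 8.6
tcp_pos: [0.5292, 0.1173, 0.1632]
orientation: [-1.404, 0.833, -0.835]
wrist_force: [0.3, -0.0, -0.1]
opening: 0.0132
```

```bash
python3 go.py .528 .1166 .155 28.5; python3 - <<'E'
from h import *
b=np.mean([env.grab_frame("side").astype(float) for _ in range(4)],0).astype(np.uint8)
z=lambda im,x,y,w,h,f: cv2.resize(im[y:y+h,x:x+w],None,fx=f,fy=f,interpolation=cv2.INTER_CUBIC)
cv2.imwrite("pics/k.png",z(b,250,235,45,45,14))
st()
E
```

```text
t 8.6 tcp [0.5292 0.1173 0.1632] F [ 0.3 -0.  -0.1] T [-0.01  0.04  0.03] op 0.0132
R [[0.4788, 0.0013, 0.8779], [-0.8779, 0.0002, 0.4788], [0.0004, -1.0, 0.0012]]
shift mm [ 0.06  8.15 -1.41] turn [-0.07  0.11  0.03]
t 8.8 tcp [0.5289 0.1175 0.1628] F [-0.3 -0.7  0.1] T [-0.09  0.02  0.  ] op 0.0133
R [[0.4792, 0.0009, 0.8777], [-0.8777, 0.0001, 0.4792], [0.0003, -1.0, 0.0008]]
```

View pics/k.png

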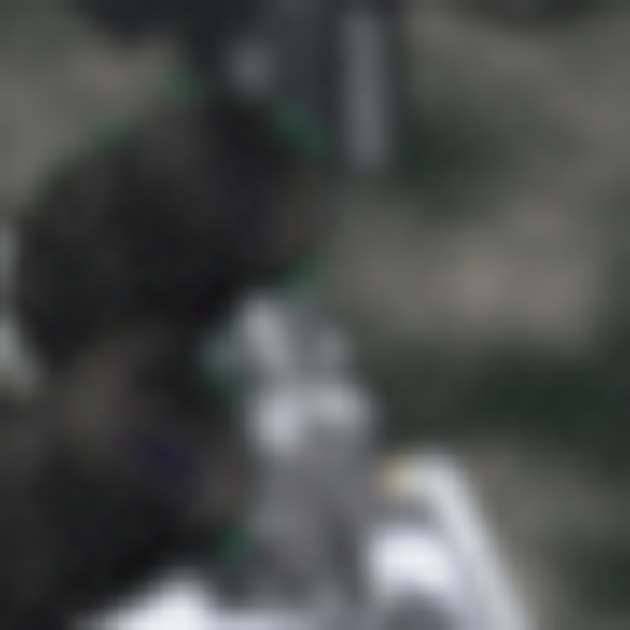

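Call:
jog_arm:
  moves:
    - [255,0,3,-0.7,0,0,0]
    - [255,0,6,-0.7,0,0,0]
    - [255,0,8,-0.7,0,0,0]
    - [255,0,8.5,-0.7,0,0,0]
    - [255,0,8.5,-0.7,0,0,0]

```text
t: 9.22
tcp_pos: [0.5278, 0.1171, 0.1535]
orientation: [-1.405, 0.834, -0.833]
wrist_force: [-0.4, 0.3, -0.9]
opening: 0.0132
```

```bash
python3 go.py .528 .1166 .155 28.5
```

```text
t 9.22 tcp [0.5278 0.1171 0.1535] F [-0.4  0.3 -0.9] T [ 0.01 -0.05 -0.02] op 0.0132
R [[0.4791, -0.0006, 0.8778], [-0.8778, -0.0001, 0.4791], [-0.0002, -1.0, -0.0005]]
shift mm [ 0.5  -1.53 -0.05] turn [ 0.03  0.13 -0.01]
```

Call:
jog_arm:
  moves:
    - [255,0,0.4,0,0,0,0]
    - [255,0,0.8,0,0,0,0]
    - [255,0,0.8,0,0,0,0]

```text
t: 9.47
tcp_pos: [0.528, 0.1171, 0.153]
orientation: [-1.405, 0.834, -0.834]
wrist_force: [-0.8, 0.4, -1.6]
opening: 0.0131
```

Call:
jog_arm:
  moves:
    - [255,0,0.4,0,0,0,0]
    - [255,0,0.8,0,0,0,0]
    - [255,0,0.8,0,0,0,0]

```text
t: 9.72
tcp_pos: [0.528, 0.1171, 0.1522]
orientation: [-1.405, 0.834, -0.834]
wrist_force: [-0.4, 0.3, -1.3]
opening: 0.0132
```

Call:
jog_arm:
  moves:
    - [255,0,0.4,0,0,0,0]
    - [255,0,0.8,0,0,0,0]
    - [255,0,0.8,0,0,0,0]

```text
t: 9.97
tcp_pos: [0.5279, 0.117, 0.1513]
orientation: [-1.405, 0.834, -0.834]
wrist_force: [-0.3, -0.7, 0.1]
opening: 0.0133
```

Call:
jog_arm:
  moves:
    - [255,0,0.4,0,0,0,0]
    - [255,0,0.7,0,0,0,0]
    - [255,0,0.7,0,0,0,0]

```text
t: 10.22
tcp_pos: [0.5279, 0.117, 0.1506]
orientation: [-1.405, 0.834, -0.834]
wrist_force: [-0.6, -1.1, 0.2]
opening: 0.0133
```

Call:
jog_arm:
  moves:
    - [255,0,0.4,0,0,0,0]
    - [255,0,0.8,0,0,0,0]
    - [255,0,0.8,0,0,0,0]

```text
t: 10.47
tcp_pos: [0.5279, 0.1171, 0.1498]
orientation: [-1.405, 0.834, -0.834]
wrist_force: [-0.6, -1.1, -0.1]
opening: 0.0133
```

Call:
jog_arm:
  moves:
    - [255,0,0.4,0,0,0,0]
    - [255,0,0.7,0,0,0,0]
    - [255,0,0.7,0,0,0,0]

```text
t: 10.72
tcp_pos: [0.528, 0.117, 0.1491]
orientation: [-1.405, 0.834, -0.834]
wrist_force: [-0.6, -1.4, -0.6]
opening: 0.0133
```

Call:
jog_arm:
  moves:
    - [255,0,0.5,0,0,0,0]
    - [255,0,1,0,0,0,0]
    - [255,0,1.5,0,0,0,0]
    - [255,0,1.5,0,0,0,0]

```text
t: 11.05
tcp_pos: [0.5279, 0.117, 0.1476]
orientation: [-1.405, 0.834, -0.834]
wrist_force: [-0.5, -2.4, -0.1]
opening: 0.0132
```

Call:
jog_arm:
  moves:
    - [255,0,0.5,0,0,0,0]
    - [255,0,1,0,0,0,0]
    - [255,0,1.5,0,0,0,0]
    - [255,0,1.5,0,0,0,0]

```text
t: 11.38
tcp_pos: [0.5279, 0.117, 0.1461]
orientation: [-1.405, 0.834, -0.834]
wrist_force: [-1.3, -1.9, 0.4]
opening: 0.0132
```

```bash
python3 go.py .528 .1166 .155 28.5; python3 - <<'E'
from h import *
b=np.mean([env.grab_frame("side").astype(float) for _ in range(2)],0).astype(np.uint8)
z=lambda im,x,y,w,h,f: cv2.resize(im[y:y+h,x:x+w],None,fx=f,fy=f,interpolation=cv2.INTER_CUBIC)
cv2.imwrite("pics/l.png",z(b,250,235,45,45,14))
E
```

```text
t 11.38 tcp [0.5279 0.117  0.1461] F [-1.3 -1.9  0.4] T [-0.46  0.11  0.01] op 0.0132
R [[0.4791, -0.0002, 0.8778], [-0.8778, -0.0001, 0.4791], [-0.0, -1.0, -0.0002]]
shift mm [ 0.42 -8.92 -0.17] turn [ 0.01  0.13 -0.  ]
```

View pics/l.png

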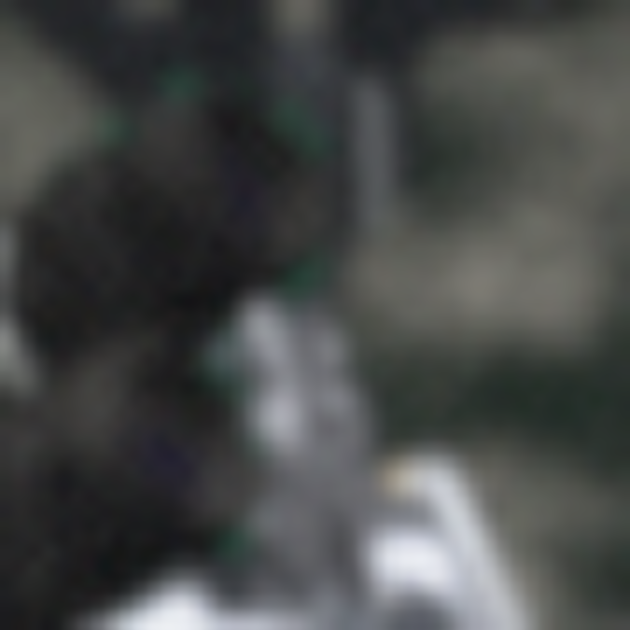

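Call:
jog_arm:
  moves:
    - [255,0.4,0,-0.4,0,0,0]
    - [255,0.4,0.5,-0.4,0,0,0]
    - [255,0.4,1.0,-0.4,0,0,0]
    - [255,0.4,1.5,-0.4,0,0,0]
    - [255,0.4,2,-0.4,0,0,0]
    - [255,0.4,2,-0.4,0,0,0]

```text
t: 11.98
tcp_pos: [0.5278, 0.1166, 0.1441]
orientation: [-1.405, 0.834, -0.834]
wrist_force: [-1.0, -0.0, -0.2]
opening: 0.0131
```

Call:
jog_arm:
  moves:
    - [255,0,0.5,0,0,0,0]
    - [255,0,1,0,0,0,0]
    - [255,0,1.0,0,0,0,0]

```text
t: 12.23
tcp_pos: [0.5278, 0.1165, 0.1431]
orientation: [-1.405, 0.834, -0.834]
wrist_force: [0.2, -0.1, -1.0]
opening: 0.013
```

Call:
jog_arm:
  moves:
    - [255,0,0.5,0,0,0,0]
    - [255,0,1,0,0,0,0]
    - [255,0,1.0,0,0,0,0]

```text
t: 12.48
tcp_pos: [0.5279, 0.1166, 0.1422]
orientation: [-1.405, 0.834, -0.834]
wrist_force: [-0.2, 0.6, 2.5]
opening: 0.0133
```

```bash
python3 go.py .528 .1166 .155 28.5
```

```text
t 12.48 tcp [0.5279 0.1166 0.1422] F [-0.2  0.6  2.5] T [ 0.03  0.04 -0.04] op 0.0133
R [[0.4791, 0.0002, 0.8778], [-0.8778, 0.0, 0.4791], [0.0, -1.0, 0.0002]]
shift mm [  0.   -12.77   0.07] turn [-0.01  0.13  0.  ]
```

Call:
jog_arm:
  moves:
    - [255,0,0.5,0,0,0,0]
    - [255,0,1,0,0,0,0]
    - [255,0,1.5,0,0,0,0]
    - [255,0,2,0,0,0,0]

```text
t: 12.82
tcp_pos: [0.5283, 0.1166, 0.1407]
orientation: [-1.404, 0.833, -0.834]
wrist_force: [-0.7, -0.4, 9.7]
opening: 0.0134
```

Call:
jog_arm:
  moves:
    - [255,0,0.5,0,0,0,0]
    - [255,0,1,0,0,0,0]
    - [255,0,1.5,0,0,0,0]
    - [255,0,2,0,0,0,0]
    - [255,0,2.5,0,0,0,0]
    - [255,0,3,0,0,0,0]
    - [255,0,3.5,0,0,0,0]
    - [255,0,4,0,0,0,0]

```text
t: 13.48
tcp_pos: [0.5283, 0.1166, 0.1367]
orientation: [-1.404, 0.833, -0.834]
wrist_force: [-1.0, 0.1, 10.5]
opening: 0.0131
```

```bash
python3 go.py .528 .1166 .155 28.5
```

```text
t 13.48 tcp [0.5283 0.1166 0.1367] F [-1.   0.1 10.5] T [-0.05  0.22 -0.04] op 0.0131
R [[0.4791, 0.0011, 0.8778], [-0.8778, 0.0001, 0.4791], [0.0004, -1.0, 0.001]]
shift mm [ -0.14 -18.26  -0.23] turn [-0.06  0.13  0.02]
```

Call:
jog_arm:
  moves:
    - [255,0,0.8,0,0,0,0]
    - [255,0,1.6,0,0,0,0]
    - [255,0,2.4,0,0,0,0]
    - [255,0,3.2,0,0,0,0]
    - [255,0,4,0,0,0,0]
    - [255,0,4.8,0,0,0,0]
    - [255,0,5.6,0,0,0,0]
    - [255,0,6.4,0,0,0,0]
    - [255,0,7.2,0,0,0,0]
    - [255,0,8,0,0,0,0]

```text
t: 14.32
tcp_pos: [0.5283, 0.1166, 0.1287]
orientation: [-1.404, 0.833, -0.834]
wrist_force: [-1.1, 0.1, 9.7]
opening: 0.0133
```

Call:
jog_arm:
  moves:
    - [255,0,0.8,0,0,0,0]
    - [255,0,1.6,0,0,0,0]
    - [255,0,2.4,0,0,0,0]
    - [255,0,3.2,0,0,0,0]
    - [255,0,4,0,0,0,0]
    - [255,0,4.8,0,0,0,0]
    - [255,0,5.6,0,0,0,0]
    - [255,0,6.4,0,0,0,0]
    - [255,0,7.2,0,0,0,0]
    - [255,0,8,0,0,0,0]

```text
t: 15.15
tcp_pos: [0.5281, 0.1166, 0.1206]
orientation: [-1.405, 0.833, -0.834]
wrist_force: [-1.5, -0.4, 9.2]
opening: 0.0136
```

```bash
python3 go.py .528 .1166 .1158 28.5
```

```text
t 15.15 tcp [0.5281 0.1166 0.1206] F [-1.5 -0.4  9.2] T [-0.14  0.31  0.02] op 0.0136
R [[0.4791, 0.0007, 0.8778], [-0.8778, 0.0001, 0.4791], [0.0002, -1.0, 0.0006]]
shift mm [-0.08  4.81 -0.09] turn [-0.04  0.13  0.01]
```

Call:
jog_arm:
  moves:
    - [255,0,0.8,0,0,0,0]
    - [255,0,1.6,0,0,0,0]
    - [255,0,2.4,0,0,0,0]
    - [255,0,3.2,0,0,0,0]
    - [255,0,4,0,0,0,0]
    - [255,0,4.8,0,0,0,0]
    - [255,0,5.2,0,0,0,0]
    - [255,0,5.2,0,0,0,0]

```text
t: 15.82
tcp_pos: [0.5276, 0.1165, 0.1148]
orientation: [-1.405, 0.834, -0.834]
wrist_force: [-1.2, -0.7, -0.7]
opening: 0.0134
```

```bash
python3 go.py .528 .1166 .1158 28.5; python3 - <<'E'
from h import *
b=np.mean([env.grab_frame("side").astype(float) for _ in range(2)],0).astype(np.uint8);a=env.grab_frame("top")
z=lambda im,x,y,w,h,f: cv2.resize(im[y:y+h,x:x+w],None,fx=f,fy=f,interpolation=cv2.INTER_CUBIC)
cv2.imwrite("pics/m.png",np.hstack([z(b,245,245,55,65,7),z(a,185,185,55,65,7)]))
E
```

```text
t 15.82 tcp [0.5276 0.1165 0.1148] F [-1.2 -0.7 -0.7] T [-0.11  0.33  0.06] op 0.0134
R [[0.4791, -0.0005, 0.8778], [-0.8778, -0.0001, 0.4791], [-0.0002, -1.0, -0.0005]]
shift mm [ 0.08 -1.02  0.37] turn [ 0.03  0.13 -0.01]
```

View pics/m.png

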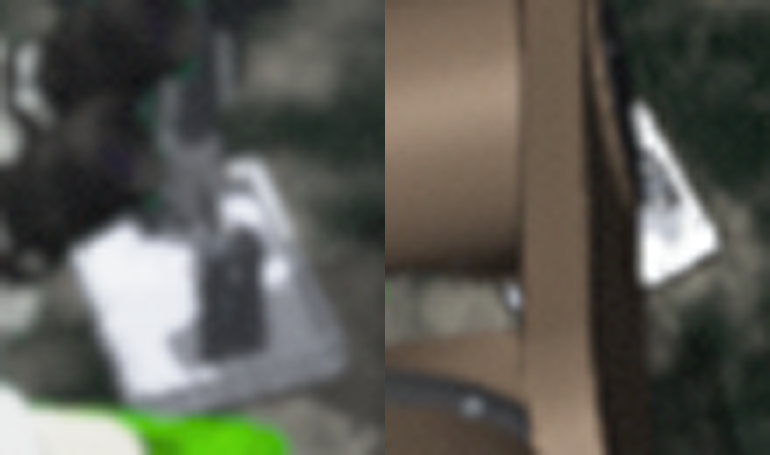

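Call:
jog_arm:
  moves:
    - [255,0,-3,-0.3,0,0,0]
    - [255,0,-8,-0.3,0,0,0]
    - [255,0,-14,-0.3,0,0,0]
    - [255,0,-20,-0.3,0,0,0]
    - [255,0,-26,-0.3,0,0,0]
    - [255,0,-32,-0.3,0,0,0]
    - [255,0,-40,-0.3,0,0,0]
    - [255,0,-60,-0.3,0,0,0]
    - [255,0,-85,-0.3,0,0,0]
    - [255,0,-110,-0.3,0,0,0]

```text
t: 16.8
tcp_pos: [0.5272, 0.1164, 0.2263]
orientation: [-1.405, 0.834, -0.833]
wrist_force: [0.4, 0.5, -0.5]
opening: 0.0133
```

```bash
python3 go.py .5363 -.1454 .2158 28.5
```

```text
t 16.8 tcp [0.5272 0.1164 0.2263] F [ 0.4  0.5 -0.5] T [ 0.04 -0.02  0.01] op 0.0133
R [[0.4791, -0.0006, 0.8778], [-0.8778, -0.0001, 0.4791], [-0.0002, -1.0, -0.0005]]
shift mm [ 234.1    10.54 -117.45] turn [ 0.03  0.13 -0.01]
```

Call:
jog_arm:
  moves:
    - [255,234,0,-117.5,0,37.9,0]
    - [255,234,0,-117.5,0,37.9,0]
    - [255,234,0,-117.5,0,37.9,0]
    - [255,234,0,-117.5,0,37.9,0]
    - [255,234,0,-117.5,0,37.9,0]
    - [255,234,0,-117.5,0,37.9,0]
    - [255,234,0,-117.5,0,37.9,0]
    - [255,234,0,-117.5,0,37.9,0]
    - [255,234,0,-117.5,0,37.9,0]
    - [255,234,0,-117.5,0,37.9,0]

```text
t: 17.63
tcp_pos: [0.5364, -0.1446, 0.2253]
orientation: [-1.128, 1.327, -1.327]
wrist_force: [-0.8, 0.7, -1.3]
opening: 0.0134
```

```bash
python3 go.py .5363 -.1454 .116 -9.31; python3 - <<'E'
from h import *
b=np.mean([env.grab_frame("side").astype(float) for _ in range(2)],0).astype(np.uint8);a=env.grab_frame("top")
z=lambda im,x,y,w,h,f: cv2.resize(im[y:y+h,x:x+w],None,fx=f,fy=f,interpolation=cv2.INTER_CUBIC)
cv2.imwrite("pics/n.png",np.hstack([z(b,245,245,55,65,7),z(a,185,185,55,65,7)]))
E
```

```text
t 17.63 tcp [ 0.5364 -0.1446  0.2253] F [-0.8  0.7 -1.3] T [-0.   -0.03  0.05] op 0.0134
R [[-0.1607, 0.0, 0.987], [-0.987, 0.0003, -0.1607], [-0.0003, -1.0, -0.0]]
shift mm [  0.87 109.27   0.  ] turn [ 0.    0.06 -0.02]
```

View pics/n.png

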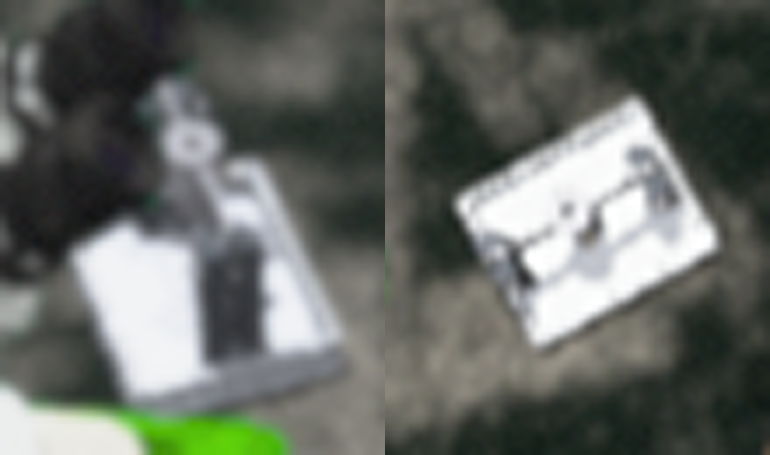

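Call:
jog_arm:
  moves:
    - [255,0.9,35,0,0,0,0]
    - [255,0.9,70,0,0,0,0]
    - [255,0.9,95,0,0,0,0]
    - [255,0.9,109,0,0,0,0]
    - [255,0.9,111,0,0,0,0]
    - [255,0.9,111,0,0,0,0]
    - [255,0.9,111,0,0,0,0]
    - [255,0.9,111,0,0,0,0]

```text
t: 18.45
tcp_pos: [0.5373, -0.1462, 0.1153]
orientation: [-1.127, 1.325, -1.328]
wrist_force: [0.5, 0.0, 0.6]
opening: 0.0136
```

```bash
python3 go.py .5363 -.1454 .0648 -9.31; python3 - <<'E'
from h import *
a=env.grab_frame("top");t=np.load("t.npy");
b=np.mean([env.grab_frame("top").astype(float) for _ in range(4)],0)
z=lambda im,x,y,w,h,f: cv2.resize(np.clip(im,0,255).astype(np.uint8)[y:y+h,x:x+w],None,fx=f,fy=f,interpolation=cv2.INTER_CUBIC)
cv2.imwrite("pics/o.png",np.hstack([z(t,190,190,48,48,8),z(b,190,190,48,48,8)]))
E
```

```text
t 18.45 tcp [ 0.5373 -0.1462  0.1153] F [0.5 0.  0.6] T [-0.01 -0.01 -0.  ] op 0.0136
R [[-0.1607, 0.0019, 0.987], [-0.987, -0.0006, -0.1607], [0.0003, -1.0, 0.002]]
shift mm [-0.62 50.52 -1.23] turn [-0.12  0.06  0.02]
```

View pics/o.png

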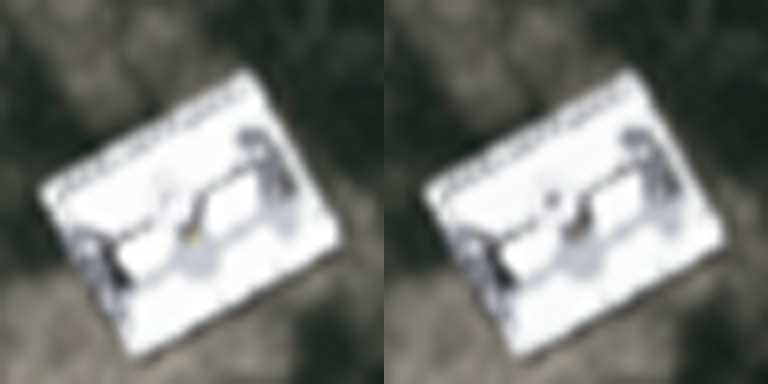

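Call:
jog_arm:
  moves:
    - [255,-0.6,3,-1.0,0,0,0]
    - [255,-0.6,6,-1.0,0,0,0]
    - [255,-0.6,7,-1.0,0,0,0]
    - [255,-0.6,7,-1.0,0,0,0]

```text
t: 19.03
tcp_pos: [0.5352, -0.1454, 0.1065]
orientation: [-1.129, 1.328, -1.327]
wrist_force: [-0.5, 0.5, -0.2]
opening: 0.0136
```

```bash
python3 go.py .5363 -.1454 .0648 -9.31; python3 -c "
from h import *
print(proj('top',[.5279,.1166,.092]))"
```

```text
t 19.03 tcp [ 0.5352 -0.1454  0.1065] F [-0.5  0.5 -0.2] T [-0.01 -0.01 -0.08] op 0.0136
R [[-0.1612, -0.0007, 0.9869], [-0.9869, 0.0002, -0.1612], [-0.0001, -1.0, -0.0008]]
shift mm [-0.15 41.72  1.12] turn [ 0.04  0.03 -0.01]
[[210.71553534 214.95755147]]
```

Call:
jog_arm:
  moves:
    - [255,0,0.8,0,0,0,0]
    - [255,0,1.6,0,0,0,0]
    - [255,0,2.0,0,0,0,0]

```text
t: 19.28
tcp_pos: [0.5355, -0.1454, 0.1049]
orientation: [-1.128, 1.328, -1.327]
wrist_force: [-0.3, 0.4, -0.5]
opening: 0.0132
```

Call:
jog_arm:
  moves:
    - [255,0,0.8,0,0,0,0]
    - [255,0,1.6,0,0,0,0]
    - [255,0,2.0,0,0,0,0]

```text
t: 19.53
tcp_pos: [0.5355, -0.1454, 0.1029]
orientation: [-1.128, 1.327, -1.327]
wrist_force: [0.1, -0.0, 0.3]
opening: 0.0129
```

Call:
jog_arm:
  moves:
    - [255,0,0.8,0,0,0,0]
    - [255,0,1.6,0,0,0,0]
    - [255,0,2.0,0,0,0,0]

```text
t: 19.78
tcp_pos: [0.5355, -0.1454, 0.1009]
orientation: [-1.128, 1.327, -1.327]
wrist_force: [0.1, 0.5, 0.1]
opening: 0.0133
```

Call:
jog_arm:
  moves:
    - [255,0,3,0.7,0,0,0]
    - [255,0,6,0.7,0,0,0]
    - [255,0,10,0.7,0,0,0]
    - [255,0,14,0.7,0,0,0]
    - [255,0,18,0.7,0,0,0]
    - [255,0,22,0.7,0,0,0]
    - [255,0,26,0.7,0,0,0]
    - [255,0,30,0.7,0,0,0]
    - [255,0,33,0.7,0,0,0]
    - [255,0,33,0.7,0,0,0]

```text
t: 20.62
tcp_pos: [0.5359, -0.1454, 0.0673]
orientation: [-1.129, 1.328, -1.327]
wrist_force: [-0.3, -0.6, -0.2]
opening: 0.0136
```

```bash
python3 go.py .5363 -.1454 .0648 -9.31
```

```text
t 20.62 tcp [ 0.5359 -0.1454  0.0673] F [-0.3 -0.6 -0.2] T [-0.01 -0.    0.  ] op 0.0136
R [[-0.1611, -0.0008, 0.9869], [-0.9869, 0.0003, -0.1611], [-0.0001, -1.0, -0.0009]]
shift mm [-0.1   2.5   0.44] turn [ 0.05  0.04 -0.01]
```

Call:
jog_arm:
  moves:
    - [255,0,0.8,0.2,0,0,0]
    - [255,0,1.6,0.2,0,0,0]
    - [255,0,2.2,0.2,0,0,0]
    - [255,0,2.2,0.2,0,0,0]

```text
t: 20.95
tcp_pos: [0.5365, -0.1456, 0.0658]
orientation: [-1.128, 1.327, -1.328]
wrist_force: [-0.0, 0.7, 0.2]
opening: 0.0128
```

Call:
jog_arm:
  moves:
    - [255,0,0.4,0,0,0,0]
    - [255,0,0.8,0,0,0,0]
    - [255,0,0.8,0,0,0,0]

```text
t: 21.2
tcp_pos: [0.5364, -0.1456, 0.065]
orientation: [-1.128, 1.327, -1.327]
wrist_force: [-0.1, 1.0, -0.5]
opening: 0.0133
```

Call:
jog_arm:
  moves:
    - [255,0,0.4,0,0,0,0]
    - [255,0,0.7,0,0,0,0]
    - [255,0,0.7,0,0,0,0]

```text
t: 21.45
tcp_pos: [0.5365, -0.1456, 0.0645]
orientation: [-1.128, 1.327, -1.328]
wrist_force: [-0.6, 0.7, 4.7]
opening: 0.0131
```

Call:
jog_arm:
  moves:
    - [255,0,0.3,0,0,0,0]
    - [255,0,0.3,0,0,0,0]

```text
t: 21.62
tcp_pos: [0.5365, -0.1456, 0.0645]
orientation: [-1.128, 1.327, -1.328]
wrist_force: [-2.7, 1.2, 9.9]
opening: 0.0129
```

Call:
jog_arm:
  moves:
    - [255,0,-0.3,0,0,0,0]
    - [200,0,-0.3,0,0,0,0]
    - [120,0,-0.3,0,0,0,0]
    - [0,0,-0.3,0,0,0,0]
    - [0,0,-0.3,0,0,0,0]
    - [0,0,-0.3,0,0,0,0]
    - [0,0,-0.3,0,0,0,0]
    - [0,0,-0.3,0,0,0,0]
  squeeze: 20

```text
t: 22.28
tcp_pos: [0.5364, -0.1456, 0.0643]
orientation: [-1.128, 1.327, -1.327]
wrist_force: [0.1, 1.2, 0.3]
opening: 0.0856
```

Call:
jog_arm:
  moves:
    - [0,0,-20,0,0,0,0]
    - [0,0,-45,0,0,0,0]
    - [0,0,-80,0,0,0,0]
    - [0,0,-120,0,0,0,0]
    - [0,0,-150,0,0,0,0]
    - [0,0,-150,0,0,0,0]

```text
t: 22.78
tcp_pos: [0.5393, -0.1465, 0.2204]
orientation: [-1.124, 1.32, -1.333]
wrist_force: [0.9, -0.6, 1.7]
opening: 0.0854
```

```bash
python3 - <<'E'
from h import *
st()
b=np.mean([env.grab_frame("side").astype(float) for _ in range(2)],0).astype(np.uint8);a=env.grab_frame("side")
s=np.load("s.npy").astype(np.uint8)
z=lambda im,x,y,w,h,f: cv2.resize(im[y:y+h,x:x+w],None,fx=f,fy=f,interpolation=cv2.INTER_CUBIC)
cv2.imwrite("pics/p.png",np.hstack([z(s,250,180,60,70,6),z(b,250,180,60,70,6)]))
E
```

```text
t 22.78 tcp [ 0.5393 -0.1465  0.2204] F [ 0.9 -0.6  1.7] T [-0.02 -0.03 -0.04] op 0.0854
R [[-0.1611, 0.0082, 0.9869], [-0.9869, -0.0027, -0.1611], [0.0013, -1.0, 0.0086]]
```

View pics/p.png

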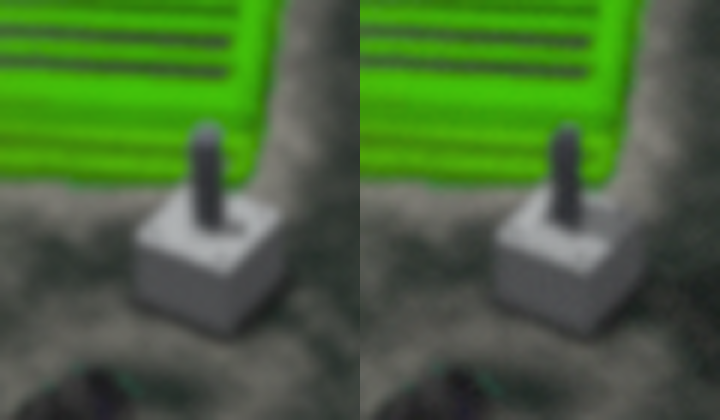

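```bash
python3 - <<'E'
from h import *
b=np.mean([env.grab_frame("side").astype(float) for _ in range(6)],0);a=np.mean([env.grab_frame("top").astype(float) for _ in range(6)],0)
s=np.load("s.npy");t=np.load("t.npy")
z=lambda im,x,y,w,h,f: cv2.resize(np.clip(im,0,255).astype(np.uint8)[y:y+h,x:x+w],None,fx=f,fy=f,interpolation=cv2.INTER_CUBIC)
d=lambda p,q:128+2*(p-q)
cv2.imwrite("pics/q.png",np.vstack([np.hstack([z(t,190,190,48,48,5),z(a,190,190,48,48,5),z(d(a,t),190,190,48,48,5)]),np.hstack([z(s,252,255,48,48,5),z(b,252,255,48,48,5),z(d(b,s),252,255,48,48,5)])]))
E
```

```text
(no output)
```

View pics/q.png

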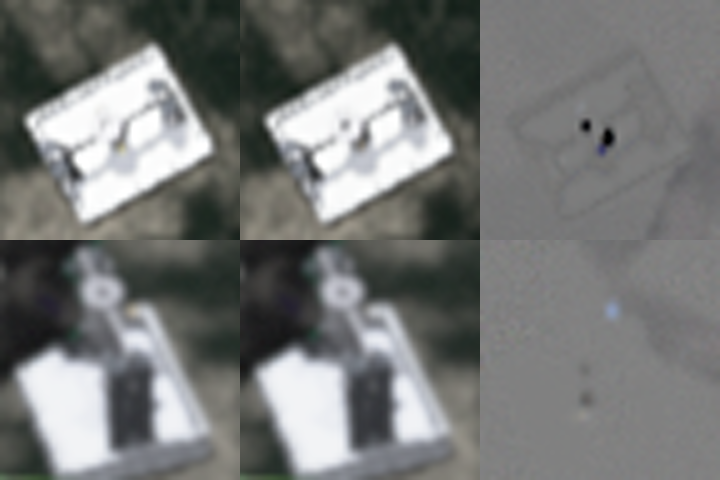

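```bash
python3 -c "
from h import *
print(atz('top',(215.5,217.3),.012));st();print(env.job_done())"
```

```text
[0.52556482 0.1105525  0.012     ]
t 23.53 tcp [ 0.5364 -0.1456  0.2142] F [-0.  -0.3 -0.2] T [ 0.01 -0.02 -0.  ] op 0.0857
R [[-0.1612, -0.0002, 0.9869], [-0.9869, 0.0001, -0.1612], [-0.0, -1.0, -0.0002]]
the job is handed in; nothing more can be done
None
```

I pushed the pin out into the catch tray, stood the punch back in its stand, and handed the job in at about 23.5 s of the 72 s allowed.

- **Bore entry:** The punch went into the bore on the first descent, with at most about 2.5 N sideways on the walls at each reading.
- **Pushing the pin:** The pin moved at about 9–10 N. The push force fell to zero after roughly 27 mm of travel, which is where the pin should drop.
- **Returning the punch:** I put it back at the pose it was taken from. The seating reading was 4.7–10 N at the same height as the original grasp. The side picture shows the handle upright and fully down, matching its start.
- **Last pictures:** The bore shows dark and empty, and the brass plunger spot has disappeared from view. A new dark blob lies inside the tray at about (0.526, 0.111).

The barrel hides part of the pin, so I could not confirm whether it is lying flat or leaning. Forces were read only at the end of each move, so short peaks in between were not seen. I did not compare the loupe, jar, tape and calculator before and after. The arm worked only at the stand and the hinge and stayed about 0.2 m up between them.

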